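Warm a cup: clear the warmer, set the selector, start

ROBOT

A 7-joint arm with a two-finger parallel gripper is mounted at the origin on a cart in front of the work surface, level with it; the furniture and walls round the work are solid. World frame = base frame: x ahead of the robot, y to its left, z up, the work surface at z = 0. Lengths are in m, angles in rad, forces in N, time in s.
With the tool pointing down it reaches from about 0.35 to 0.9 m from the base axis. Payload 19.9 kg.
Tool frame: the origin (TCP) lies between the finger pads; the fingertips stand 19 mm ahead of it and the grasp point (between the pads) is the TCP; z points along the fingers, y is the direction in which the jaws open and shut (so a half turn about z gives the same grasp; the last joint's range is limited). The gripper opens to 94 mm and grips with 3 to 60 N. Pads are 16 mm wide; open, the fingers measure 119 mm over their backs; the gripper's body (75 mm by 177 mm) begins 78 mm behind the grasp point.
Start: joints at [1.226, 0.417, -0.01, 1.614, 0.005, 1.111, -0.053], TCP at [0.187, -0.596, 0.224] pointing down, gripper open.
Joint ranges: [-2.81, 2.81], [-0.39, 2.02], [-1.27, 1.25], [0.06, 2.57], [-1.19, 4.33], [0.19, 2], [-2.82, 2.82]. Speed limits (rad/s): [1.89, 1.89, 2.39, 2.39, 3.01, 3.01, 3.01].

INTERFACE

Orientations are given as a 3x3 rotation matrix whose columns are the frame's x, y, z axes.
In Python, from rig import robot gives the robot as it stands. Calls block until the motion is done:
- robot.move_ptp(position, orientation): joint-space move of the TCP to a pose.
- robot.move_linear(position, velocity=0.15, frame=None, threshold=None): straight line of the TCP; frame=None keeps the orientation; velocity is the mean speed in m/s. With threshold (N) it stops when the force on the tool has changed by that much, and returns True; else False.
- robot.goto_joints(angles): joint-space move.
- robot.gripper_to(opening): finger opening in m; the grip force is fixed at half the most; returns when the fingers have stopped.
- robot.pause(seconds).
- robot.ik(position, orientation): joint angles nearest the present ones, or None.
- robot.get_state(): the state.
- robot.grab_frame(name): name is "scene" or "top"; returns the picture (420x560x3 uint8, red, green, blue); there is no depth.
- robot.camera_info(name): a dict with "fx", "fy", "cx", "cy" (pixels), "dist" ([k1, k2, p1, p2, k3] as OpenCV has them; the pictures are not rectified), "rvec" (rotation vector, rad) and "tvec" (3), from world to camera coordinates, as OpenCV has them. Camera axes: x right, y down, z forward; pixel columns grow to the right and rows downward; lengths in m; the calibration is good to about 2 mm. A picture is of the moment at which its call begins. camera_info takes no time and is no camera call.
A pose or a line that the arm cannot do raises robot.PlanningError and nothing moves.
- robot.sign_off(): hands the job in, once; it reports no verdict.
The state is a dict: "time": time; "qpos": joint angles; "joint_vel": joint speeds; "effort": joint torques, N m; "ee_pos": TCP position; "tool_rot": TCP orientation; "force": force on the tool from outside, world axes, zero at the start; "moment": the same for the moment, N m; "opening": finger opening in m.
Only numpy, scipy, OpenCV 4.12 (cv2) and the standard library are available. Lean on these libraries where they do the work, as an engineer would, in place of code of your own. Each camera call takes 0.05 s, during which the arm holds its last target.

TASK

Warm the small dark cup: first clear the biscuit pack off the cup warmer's round plate and lay it squarely on the lid of the wicker box, then set the cup down gently, upright, in the middle of the plate. Then turn the warmer's selector so that its pointer clicks in at the mark with two dots, let go of it, and last press the round start button fully down and release it. Leave everything else on the counter where it is.

Things in the scene. Friction and masses are not known exactly. Their poses are not given: they have to be found in the camera images.
- warmer: Cup warmer: flat aluminium box fixed on the counter, 290 mm deep (x), 180 wide (y), deck 45 high, origin at the centre of its underside; front (-x) with the controls faces the robot. On the deck: round dark plate (124 mm wide, top at 51 mm, centre at x +68, y 0), selector knob at x -78, y -30, round start button at x -78, y +56.
- plate_centre (a point): Centre of the top face of the warming plate, 51 mm above the counter.
- selector (a joint): Angle of the selector knob about the vertical; grows clockwise seen from above. Clicks in at 0 (ring mark, off), 0.7 (one dot), 1.4 (two dots) and 2.1 rad (three dots). At value q the pointer stands 1.05 - q rad counterclockwise from the warmer's +x axis. Starts at the ring or at one dot; takes up to 0.2 N m to leave a click.
- selector_grip (a point): On the selector's axis, at mid height of its black bar, 74 mm above the counter; its x axis runs along the bar to the pointer end. Bar 60 mm long, 16 mm wide, top 87 mm above the counter, standing on a 62 mm wide disc whose top is at 59 mm; a white line on top runs to the pointer end.
- selector_pointer (a point): Pointer end of the selector's white line, on top of the bar, 30 mm from the axis.
- two_dot_mark (a point): Centre of the mark with two dots on the deck (the dots of a mark lie in a row outwards), 48 mm from the selector's axis, in the direction in which the pointer must point.
- start_button (a joint): Travel of the start button in m: 0 up, 0.006 fully down (about 5 N); springs back.
- start_button_top (a point): Centre of the top of the start button, a black disc 30 mm wide in a steel collar (46 mm wide, 57 mm above the counter), its top 67 mm above the counter; presses straight down.
- wicker_box: Flat lidded wicker box, fixed, 209 mm (its x) by 139 mm (its y), 48 mm high, stands left of the warmer; origin at the centre of its underside, the lid is its flat top.
- cookie_pack: Row of round biscuits in a clear bag, 110 g, biscuits 101 mm long (its y), 42 mm wide (its x), 40 mm high, bag ends to 137 mm; origin at the centre of its underside. Lies on the warming plate at the start; grasp across its width.
- cup: Small dark blue-grey espresso cup with one ring handle, 110 g, 51 mm high; origin at foot level, z up. Bowl 63 mm wide at the rim, about 43 mm at the foot, its axis at x 0, y +13.5 mm; handle towards its -y, to y -44 mm. Starts right of the warmer; grasp the bowl across its x.
- cup_mouth (a point): Centre of the cup's mouth, on the bowl's axis at rim height (51 mm above its foot).
- milk_pitcher: Bystander, loose: steel milk jug with a strap handle, 75x103x96 mm, stands at the back left; origin under its centre.
- sugar_canister: Bystander, loose: square canister with a lid, 92x92x120 mm, back left corner; origin under its centre.
- tumbler: Bystander, loose: waisted glass, 59 mm wide, 81 mm high, back right; origin under its centre.
- cinnamon: Bystander, loose: round spice jar, 46 mm wide, 106 mm high, right, behind the cup; origin under its centre.
- teaspoon: Bystander, loose: teaspoon, 130x26x11 mm, lies right of the warmer, towards the back; origin under its centre.
- creamer_pod: Bystander, loose: creamer pod, 37 mm wide, 20 mm high, left of the warmer, behind the wicker box; origin under its centre.
- biscuit_sachet: Bystander, loose: flat wrapped biscuit, 81x51x11 mm, behind the wicker box; origin under its centre.

How it is judged:
On the way, in this order (a step that is already met when the one before it is completed fails the run):
1. the biscuit pack lies on the wicker box's lid, released (x of cookie_pack in the frame of wicker_box between -0.07 and 0.07 m and y of cookie_pack in the frame of wicker_box between -0.045 and 0.045 m and z of cookie_pack in the frame of wicker_box between 0.035 and 0.07 m and contact force between cookie_pack and the fingers below 0.05 N and linear speed of cookie_pack below 0.02 m/s), for 0.2 s.
2. the cup stands upright on the plate, its axis within 35 mm of the plate's centre, released (horizontal distance between cup_mouth and plate_centre below 0.035 m and angle between cup's own z axis and vertical below 0.1 rad and contact force between cup and the fingers below 0.05 N and linear speed of cup below 0.02 m/s and z of cup in the frame of warmer between 0.044 and 0.058 m), for 0.2 s.
3. the selector stands at the two-dot mark (1.25 to 1.55 rad), released (value of joint selector between 1.25 and 1.55 rad and contact force between selector and the fingers below 0.05 N), for 0.2 s.
4. the start button is pressed down (more than 4.5 mm) (value of joint start_button above 0.0045 m), for 0.05 s.
At the end, for the whole second after the job is handed in: Pack rests on the wicker lid, its centre within 70 mm (along) and 45 mm (across) of the box centre; cup upright (0.1 rad) on the plate, axis within 35 mm of its centre; selector at two dots (1.25 to 1.55 rad); start button pressed, now up (under 1.5 mm); all released (all of step 1 and all of step 2 and value of joint selector between 1.25 and 1.55 rad and value of joint start_button below 0.0015 m); the robot touches nothing.
It fails at once if the start button is pressed while the selector is not at the two-dot mark or the cup is not on the plate (value of joint start_button above 0.0045 m and not (value of joint selector between 1.25 and 1.55 rad and horizontal distance between cup_mouth and plate_centre below 0.035 m)).
It fails at once if the cup is tipped by more than 0.7 rad (angle between cup's own z axis and vertical above 0.7 rad).
It fails at once if the cup is let go in the air, more than 4 cm above the plate (height (world z) of cup above 0.092 m and contact force between cup and anything else below 0.01 N).
It fails at once if a bystander is moved by more than 40 mm (distance of any of milk_pitcher, sugar_canister, tumbler, cinnamon, teaspoon, creamer_pod, biscuit_sachet from where it was at the start of the episode above 0.04 m).
It also fails if it takes over 72 s, if anything falls off the work surface, if the arm or the gripper's body presses on something with over 40 N, if the wrist force passes 120 N, or if a joint passes its speed limit or range.

## Working session

There is one attempt and no reset: what is moved stays moved. The work goes in short steps, each a Python script; the robot and the scene stay as the last script left them, time stands still between calls to the robot, and variables do not carry over. Pictures are saved under pics/ and viewed, and the job is handed in when it is done.

```bash
mkdir -p pics; ls; python3 - <<'E'
from rig import robot
import cv2
for n in("scene","top"):
    im=robot.grab_frame(n); cv2.imwrite(f"pics/{n}0.png",cv2.cvtColor(im,cv2.COLOR_RGB2BGR))
    print(n,robot.camera_info(n))
s=robot.get_state(); print(s["time"],s["ee_pos"],s["tool_rot"],s["opening"],s["force"])
E
```

```text
pics
scene {'fx': 518.2731938837121, 'fy': 518.2731938837121, 'cx': 291.15788170682214, 'cy': 202.74324425888625, 'dist': array([-0.13546004,  0.        ,  0.        ,  0.        ,  0.        ]), 'rvec': array([ 1.16928068, -2.27404789,  0.99852295]), 'tvec': array([0.33882547, 0.38805394, 1.01627062])}
top {'fx': 472.89031439205075, 'fy': 472.89031439205075, 'cx': 273.8862304621726, 'cy': 209.1796252367297, 'dist': array([0.03004947, 0.        , 0.        , 0.        , 0.        ]), 'rvec': array([ 2.17336911, -2.13955322,  0.17004501]), 'tvec': array([-0.04321517,  0.60728734,  0.97783684])}
0.1 [ 0.18682974 -0.59609513  0.22390059] [[ 9.54219681e-01  2.99106370e-01 -4.25139834e-04]
 [ 2.99106654e-01 -9.54219155e-01  1.00673419e-03]
 [-1.04555965e-04 -1.08780773e-03 -9.99999403e-01]] 0.09400878315991278 [-0.21051595 -0.58120925  0.24909975]
```

View pics/scene0.png

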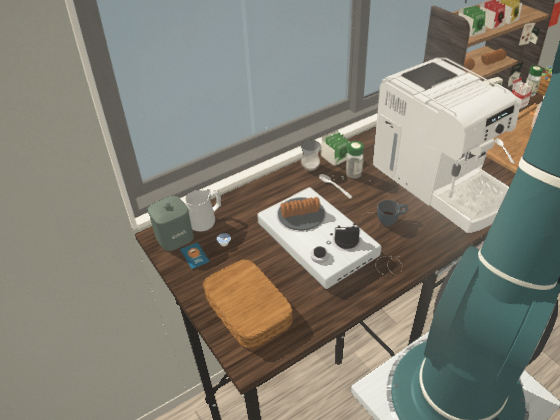

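View pics/top0.png

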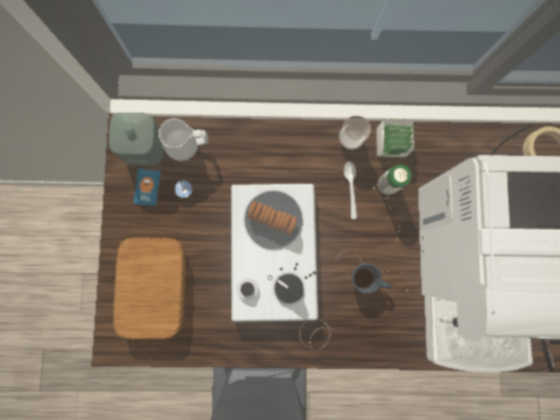

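The overview shows the warmer in the middle, the pack on the plate at top (272,217), the box at (150,288), the cup at (367,279), and the coffee machine to the right. I'll enlarge the parts I need to measure.

```bash
python3 - <<'E'
import cv2
a=cv2.imread("pics/top0.png")
def crop(im,x0,x1,y0,y1,k,name):
    c=cv2.resize(im[y0:y1,x0:x1],None,fx=k,fy=k,interpolation=cv2.INTER_CUBIC)
    for x in range((x0+9)//10*10,x1,10):
        cv2.line(c,((x-x0)*k,0),((x-x0)*k,6 if x%20 else 12),(0,255,255),1)
        if x%20==0: cv2.putText(c,str(x),((x-x0)*k+2,20),0,.4,(0,255,255),1)
    for y in range((y0+9)//10*10,y1,10):
        cv2.line(c,(0,(y-y0)*k),(6 if y%20 else 12,(y-y0)*k),(0,255,255),1)
        if y%20==0: cv2.putText(c,str(y),(14,(y-y0)*k+4),0,.4,(0,255,255),1)
    cv2.imwrite(name,c)
crop(a,220,330,175,330,4,"pics/c1_n.png") 
crop(a,225,325,180,250,8,"pics/c2.png")
crop(a,225,325,255,325,8,"pics/c3.png")
crop(a,340,410,250,310,8,"pics/c4.png")
crop(a,100,200,230,345,5,"pics/c5.png")
E
```

```text
(no output)
```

View pics/c2.png

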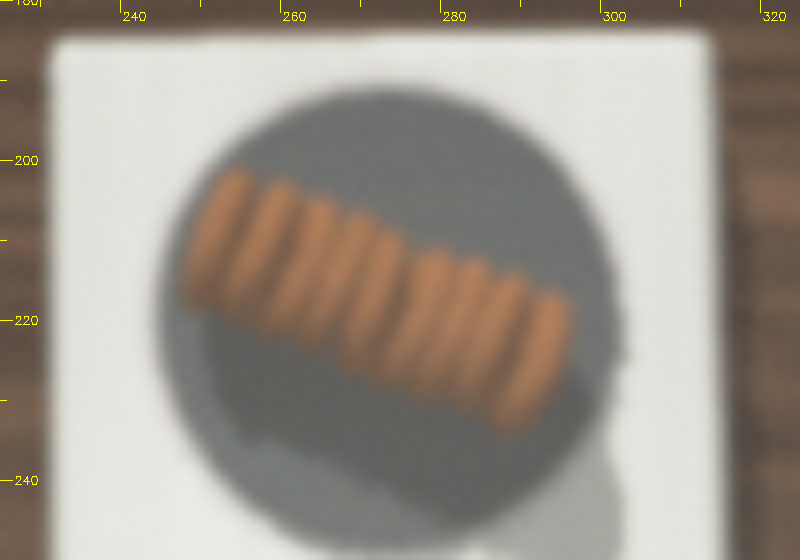

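View pics/c3.png

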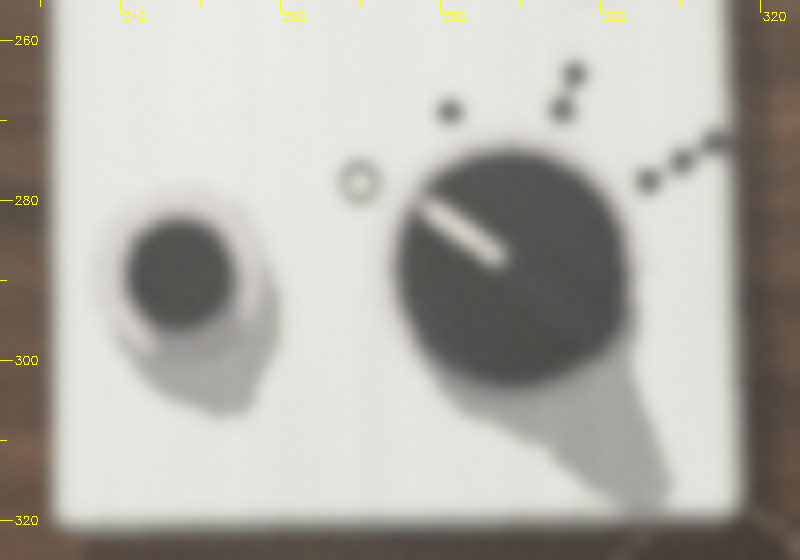

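View pics/c4.png

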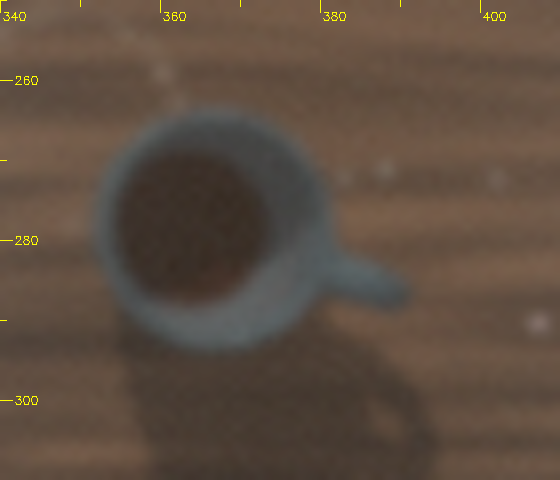

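View pics/c5.png

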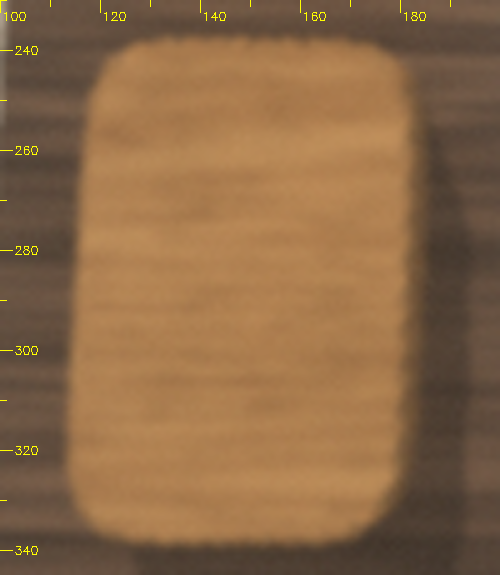

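View pics/c1_n.png

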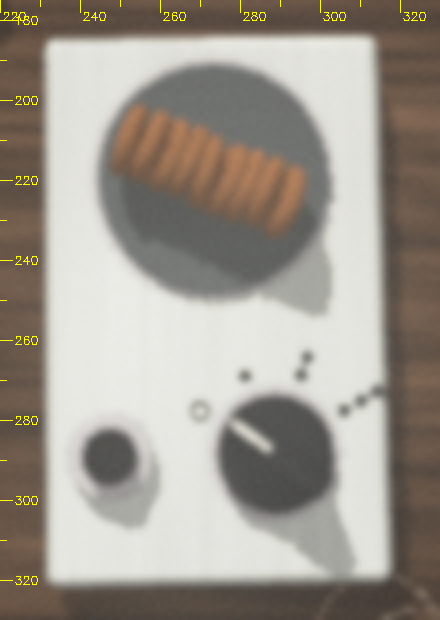

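```bash
cat > h.py <<'E'
import numpy as np, cv2
from rig import robot
def ray(n,px):
    c=robot.camera_info(n);K=np.array([[c["fx"],0,c["cx"]],[0,c["fy"],c["cy"]],[0,0,1.]])
    u=cv2.undistortPoints(np.array([[px]],float),K,np.array(c["dist"],float))[0,0]
    R=cv2.Rodrigues(np.array(c["rvec"]))[0]; o=-R.T@np.array(c["tvec"]); return o,R.T@np.array([u[0],u[1],1.])
def pz(n,px,z):
    o,d=ray(n,px); return o+d*(z-o[2])/d[2]
def proj(n,P):
    c=robot.camera_info(n);K=np.array([[c["fx"],0,c["cx"]],[0,c["fy"],c["cy"]],[0,0,1.]])
    return cv2.projectPoints(np.array(P,float).reshape(-1,3),np.array(c["rvec"]),np.array(c["tvec"]),K,np.array(c["dist"],float))[0][:,0]
def rot(yaw):  # tool down, jaw (y) axis at angle yaw from world x
    y=np.array([np.cos(yaw),np.sin(yaw),0]);z=np.array([0,0,-1.]);return np.column_stack([np.cross(y,z),y,z])
def save(n,name,box=None,k=1):
    im=cv2.cvtColor(robot.grab_frame(n),cv2.COLOR_RGB2BGR)
    if box: x0,x1,y0,y1=box; im=cv2.resize(im[y0:y1,x0:x1],None,fx=k,fy=k,interpolation=cv2.INTER_CUBIC)
    cv2.imwrite("pics/"+name,im)
E
python3 - <<'E'
from h import *
np.set_printoptions(precision=4,suppress=True)
T="top"
D=[pz(T,p,.045) for p in[(231.5,185),(313,184),(317.5,319.5),(231.5,321)]]
for d in D:print("deck",d)
print("c",np.mean(D,0), "yaw", [np.arctan2(*(D[a]-D[b])[[1,0]]) for a,b in((0,3),(1,2))], [np.arctan2(*(D[a]-D[b])[[1,0]])-np.pi/2 for a,b in((0,1),(3,2))])
for n,p,z in[("plate",(273.3,220.2),.051),("btn",(247.3,288.8),.067),("knob",(289,288.5),.059),("ptr",(280,280.5),.087),("in",(288.5,287.7),.087),("ring",(269.8,277.7),.045),("1dot",(281,269),.045),("2dot",(296,266.5),.045),("pack",(271.7,217.5),.076),("packL",(251.5,209.75),.076),("packR",(292,225.25),.076),("cup",(366.7,278.7),.051),("hdl",(391,286),.035),("box",(148,288.5),.045),("bTL",(117,237.5),.045),("bTR",(181,237.5),.045),("bBR",(179.5,339),.045),("bBL",(113.5,339),.045)]: print(n,pz(T,p,z))
print("spoon",pz(T,(352,190),0),pz(T,(349,165),0.005),pz(T,(354,217),0),"cinn",pz(T,(400,175),.106),"machine corner",pz(T,(419,188),.3),pz(T,(419,188),.0),pz(T,(432,300),.1))
E
```

```text
deck [0.6589 0.0589 0.045 ]
deck [ 0.6643 -0.1179  0.045 ]
deck [ 0.3768 -0.128   0.045 ]
deck [0.3715 0.051  0.045 ]
c [ 0.5179 -0.034   0.045 ] yaw [np.float64(0.02739498774354952), np.float64(0.03506081950667667)] [np.float64(0.030432118601595004), np.float64(0.029772927434609908)]
plate [ 0.583  -0.0326  0.051 ]
btn [0.4384 0.0189 0.067 ]
knob [ 0.44   -0.0672  0.059 ]
ptr [ 0.4563 -0.0474  0.087 ]
in [ 0.4422 -0.0648  0.087 ]
ring [ 0.4615 -0.0271  0.045 ]
1dot [ 0.48   -0.0506  0.045 ]
2dot [ 0.4858 -0.0823  0.045 ]
pack [ 0.5857 -0.0289  0.076 ]
packL [0.6012 0.0135 0.076 ]
packR [ 0.5701 -0.0713  0.076 ]
cup [ 0.4625 -0.2308  0.051 ]
hdl [ 0.4479 -0.2858  0.035 ]
box [0.4358 0.2269 0.045 ]
bTL [0.5414 0.2975 0.045 ]
bTR [0.5435 0.163  0.045 ]
bBR [0.3342 0.1569 0.045 ]
bBL [0.3332 0.2914 0.045 ]
spoon [ 0.6609 -0.211   0.    ] [ 0.7176 -0.2037  0.005 ] [ 0.5993 -0.2149  0.    ] cinn [ 0.6741 -0.2903  0.106 ] machine corner [ 0.6103 -0.2648  0.3   ] [ 0.6681 -0.3633  0.    ] [ 0.423  -0.3495  0.1   ]
```

```bash
python3 - <<'E'
from h import *
np.set_printoptions(precision=3,suppress=True)
T="top"
b=pz(T,(419,188),0)
for z in(.2,.25,.3,.35,.4):print(z,pz(T,(483,157),z)-b)
for p,z in[((427,368),.0),((427,300),.05),((530,370),.0),((527,345),.05),((432,325),.05),((488,338),.35),((483,157),.35)]:print(p,z,pz(T,p,z))
Q={}
for n,p,y in[("via0",(.13,-.40,.42),None),("via1",(.33,-.22,.42),None),("pack",(.585,-.029,.078),-.352),("packH",(.585,-.029,.25),-.352),("box",(.436,.227,.075),.03-np.pi/2),("boxH",(.436,.227,.25),.03-np.pi/2),("cup",(.4625,-.231,.035),-.259),("cupH",(.4625,-.231,.25),-.259),("plate",(.583,-.0325,.09),-.259),("knob",(.4394,-.0668,.08),0.03+1.05-np.pi/2),("knob2",(.4394,-.0668,.08),0.03-.35-np.pi/2),("btn",(.4384,.019,.09),-.259)]:
    y=-0.352 if y is None else y
    for k in(0,1):
        q=robot.ik(np.array(p),rot(y+k*np.pi)); print(n,k,q)
E
```

```text
0.2 [ 0.022 -0.055  0.2  ]
0.25 [ 0.009 -0.031  0.25 ]
0.3 [-0.004 -0.008  0.3  ]
0.35 [-0.018  0.016  0.35 ]
0.4 [-0.031  0.039  0.4  ]
(427, 368) 0.0 [ 0.275 -0.368  0.   ]
(427, 300) 0.05 [ 0.421 -0.356  0.05 ]
(530, 370) 0.0 [ 0.275 -0.588  0.   ]
(527, 345) 0.05 [ 0.333 -0.559  0.05 ]
(432, 325) 0.05 [ 0.37  -0.365  0.05 ]
(488, 338) 0.35 [ 0.381 -0.341  0.35 ]
(483, 157) 0.35 [ 0.651 -0.348  0.35 ]
via0 0 [ 1.352 -0.09  -0.154  1.776 -0.014  1.455  0.848]
via0 1 [ 0.954 -0.104  0.209  1.786  0.022  1.457 -2.335]
via1 0 [ 0.947 -0.14  -0.379  1.812 -0.052  1.46   0.225]
via1 1 [ 1.663 -0.213 -0.952  1.799 -0.174  1.469 -2.754]
pack 0 [ 0.428  0.592 -0.565  1.812  0.407  0.856 -0.685]
pack 1 [ 0.762  0.82  -1.088  1.802  0.834  1.063  2.144]
packH 0 [ 0.5    0.391 -0.648  1.669  0.253  1.167 -0.565]
packH 1 [ 0.781  0.537 -1.083  1.661  0.497  1.249  2.383]
box 0 [ 0.179  0.556 -0.889  2.038  0.592  0.824 -2.599]
box 1 [ 0.228  0.589 -0.958  2.037  0.649  0.852  0.497]
boxH 0 [-0.696  0.15   0.17   1.913 -0.029  1.081 -2.055]
boxH 1 [ 0.25   0.247 -0.908  1.885  0.217  1.112  0.86 ]
cup 0 [ 0.735  0.532 -0.406  2.003  0.329  0.669 -0.14 ]
cup 1 [-0.396  0.828  1.079  2.039 -0.968  0.907 -2.166]
cupH 0 [ 0.779  0.223 -0.433  1.838  0.104  1.102  0.05 ]
cupH 1 [-0.482  0.341  1.089  1.875 -0.334  1.126 -2.67 ]
plate 0 [ 0.462  0.58  -0.602  1.81   0.415  0.88  -0.592]
plate 1 [ 0.771  0.793 -1.087  1.801  0.804  1.068  2.261]
knob 0 [ 0.539  0.36  -0.525  2.153  0.28   0.694 -0.666]
knob 1 [ 0.978  0.556 -1.083  2.141  0.675  0.841  2.126]
knob2 0 [ 0.396  0.336 -0.359  2.157  0.186  0.677 -1.981]
knob2 1 [ 0.712  0.406 -0.731  2.148  0.409  0.726  0.96 ]
btn 0 [ 0.552  0.384 -0.767  2.154  0.394  0.744 -0.733]
btn 1 [ 0.792  0.515 -1.081  2.148  0.624  0.838  2.204]
```

```bash
python3 - <<'E'
from h import *
np.set_printoptions(precision=3,suppress=True)
R=rot(-.352)
robot.move_linear(np.array([.187,-.55,.42]),velocity=.3)
robot.move_ptp(np.array([.14,-.40,.42]),R)
robot.move_ptp(np.array([.33,-.20,.42]),R)
robot.move_ptp(np.array([.585,-.029,.22]),R)
s=robot.get_state();print(s["time"],s["ee_pos"],s["force"],s["qpos"])
save("scene","s1.png"); save("top","t1.png")
E
```

```text
4.2583 [ 0.585 -0.03   0.22 ] [ 0.726 -0.903  0.645] [ 0.679  0.499 -0.911  1.697  0.427  1.158 -0.702]
```

View pics/s1.png

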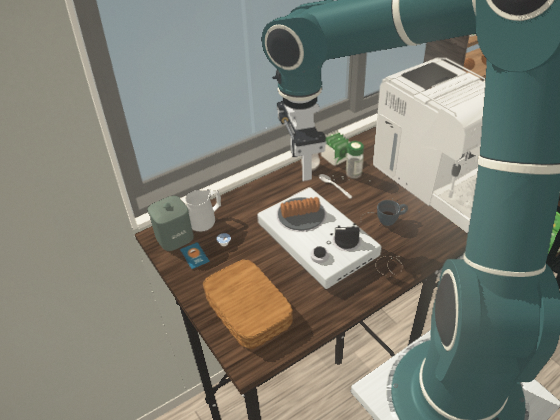

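View pics/t1.png

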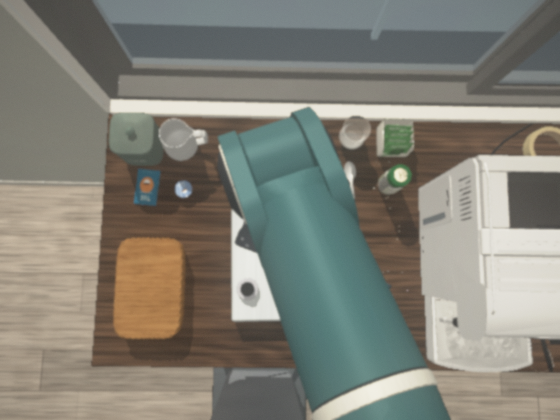

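The arm hangs over the pack and nothing has been disturbed. I'll descend with a force guard, then grip and lift.

```bash
python3 - <<'E'
from h import *
np.set_printoptions(precision=3,suppress=True)
print(robot.move_linear(np.array([.585,-.029,.12]),velocity=.15))
print(robot.move_linear(np.array([.585,-.029,.078]),velocity=.06,threshold=8))
s=robot.get_state();print(s["ee_pos"],s["force"])
robot.gripper_to(.02)
s=robot.get_state();print(s["time"],s["opening"],s["force"])
robot.move_linear(np.array([.585,-.029,.2]),velocity=.12)
s=robot.get_state();print(s["time"],s["opening"],s["force"],s["qpos"])
save("scene","s2.png",(200,400,80,280),4)
E
```

```text
False
False
[ 0.585 -0.029  0.078] [-0.349  0.362  0.244]
6.8 0.04866318073493173 [0.74  0.165 0.875]
7.9667 0.04872651776371338 [0.042 0.538 0.089] [ 0.667  0.522 -0.899  1.718  0.447  1.123 -0.719]
```

View pics/s2.png

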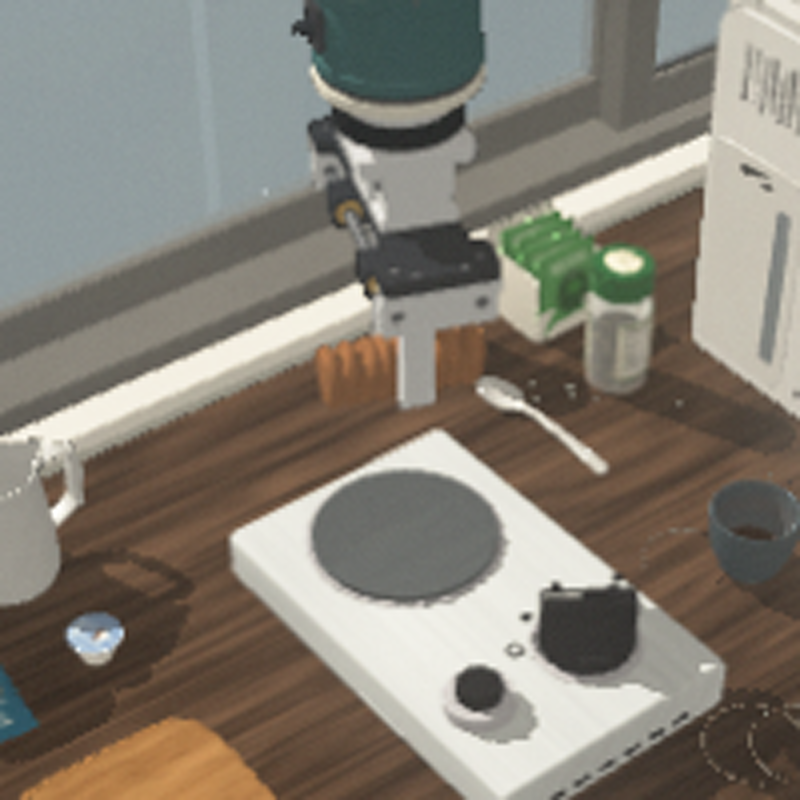

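```bash
python3 - <<'E'
from h import *
np.set_printoptions(precision=3,suppress=True)
R=rot(.03+np.pi/2)
B=np.array([.437,.227,0]); up=lambda z:B+[0,0,z]
robot.move_ptp(up(.19),R)
s=robot.get_state();print(s["time"],s["opening"],s["ee_pos"],s["qpos"])
robot.move_linear(up(.095),velocity=.15)
print(robot.move_linear(up(.074),velocity=.04,threshold=4))
s=robot.get_state();print(s["time"],s["opening"],s["ee_pos"],s["force"])
robot.gripper_to(.094)
robot.move_linear(up(.19),velocity=.2)
s=robot.get_state();print(s["time"],s["opening"],s["ee_pos"],s["qpos"])
save("scene","s3.png",(180,380,180,380),4)
E
```

```text
9.25 0.04844524994580943 [0.438 0.226 0.19 ] [ 0.444  0.491 -1.23   1.945  0.527  1.083  0.587]
True
10.5417 0.0487823434040991 [0.437 0.227 0.074] [ 0.868  0.184 -0.916]
12.1083 0.09429338215340193 [0.437 0.226 0.189] [ 0.428  0.475 -1.205  1.946  0.508  1.074  0.604]
```

View pics/s3.png

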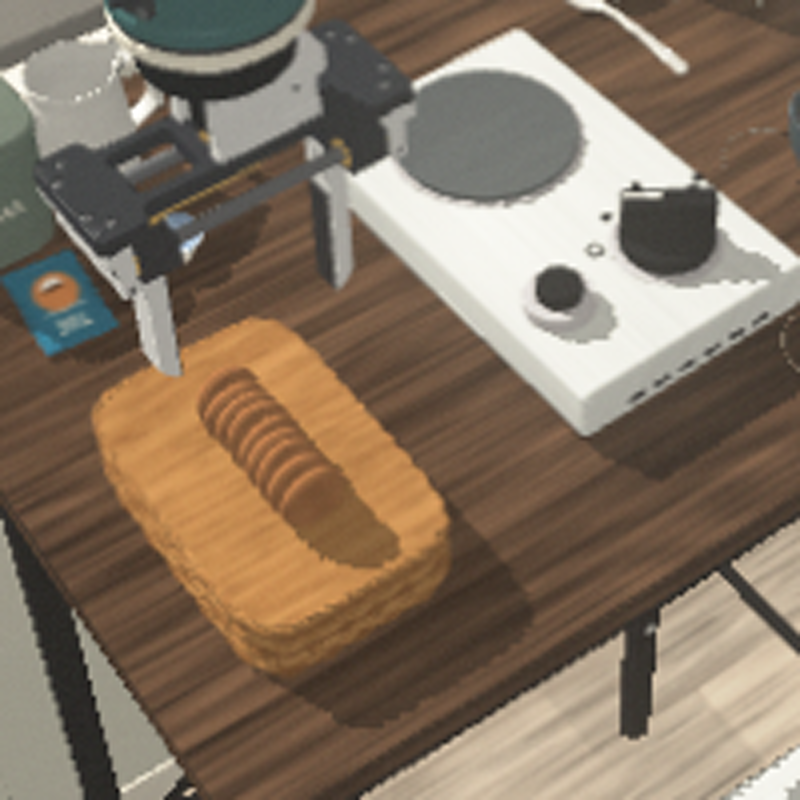

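The pack lies squarely in the middle of the lid, released. Next I'll check the cup position in the second camera.

```bash
python3 - <<'E'
from h import *
c=np.array([.4625,-.2308]); a=np.linspace(0,2*np.pi,60)
im=cv2.imread("pics/scene0.png"); x0,x1,y0,y1=355,425,185,240;k=10
C=cv2.resize(im[y0:y1,x0:x1],None,fx=k,fy=k,interpolation=cv2.INTER_CUBIC)
ax=-.259
for r,z in((.0315,.051),(.0215,0)):
    for p in proj("scene",np.column_stack([c[0]+r*np.cos(a),c[1]+r*np.sin(a),a*0+z])):
        cv2.circle(C,tuple(int(v) for v in ((p-[x0,y0]+.5)*k)),2,(0,255,255),-1)
h=np.array([*(c+.0575*np.array([np.cos(ax-np.pi/2),np.sin(ax-np.pi/2)])),.03])
p=proj("scene",h)[0];cv2.circle(C,tuple(int(v) for v in ((p-[x0,y0]+.5)*k)),4,(0,0,255),-1)
cv2.imwrite("pics/cup_s.png",C)
E
```

```text
(no output)
```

View pics/cup_s.png

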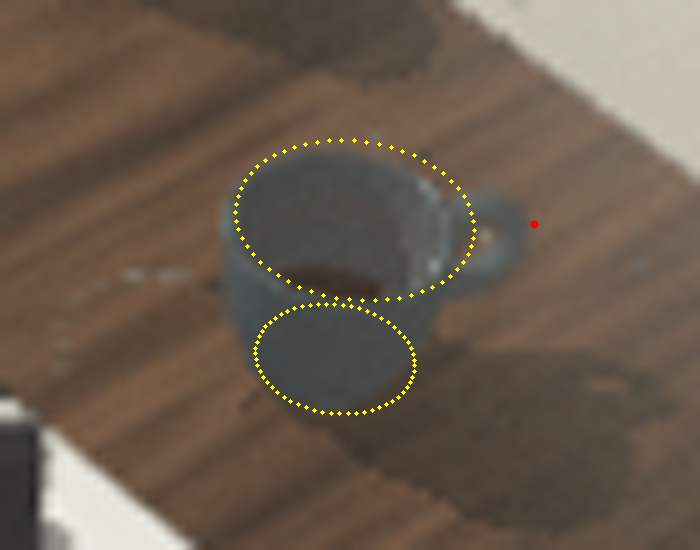

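The rim overlay agrees with the picture to about 3 mm, so I'm taking the y value between the two. Next is grasping the cup.

```bash
python3 - <<'E'
from h import *
np.set_printoptions(precision=3,suppress=True)
R=rot(-.259)
B=np.array([.4625,-.229,0]); up=lambda z:B+[0,0,z]
robot.move_linear(np.array([.437,.227,.24]),velocity=.25)
robot.move_ptp(np.array([.45,0,.24]),R)
robot.move_ptp(up(.2),R)
s=robot.get_state();print(s["time"],s["ee_pos"],s["qpos"])
save("scene","s4a.png",(180,460,80,290),2.8)
robot.move_linear(up(.09),velocity=.15)
print(robot.move_linear(up(.037),velocity=.06,threshold=5))
s=robot.get_state();print(s["time"],s["ee_pos"],s["force"])
save("scene","s4.png",(300,460,120,280),4)
E
```

```text
14.5417 [ 0.463 -0.227  0.2  ] [ 1.032  0.333 -0.759  1.889  0.266  1.022 -0.096]
False
16.5083 [ 0.463 -0.229  0.037] [-0.346 -0.317  0.874]
```

View pics/s4.png

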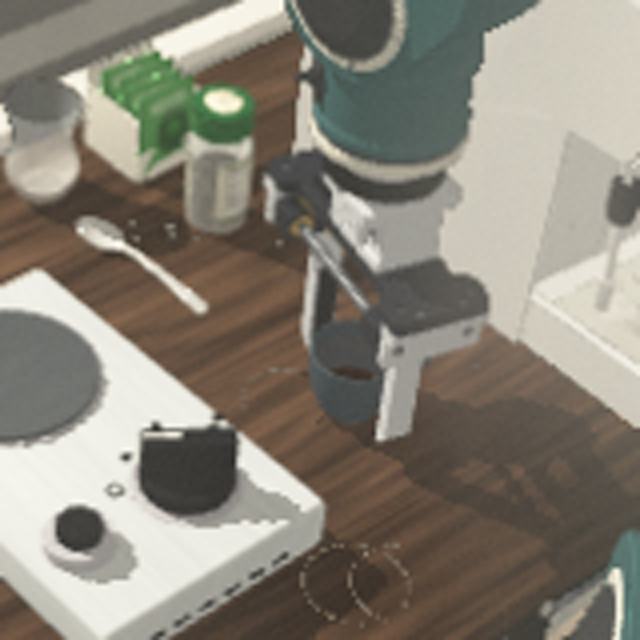

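```bash
python3 - <<'E'
from h import *
np.set_printoptions(precision=3,suppress=True)
B=np.array([.4625,-.229,0]); up=lambda z:B+[0,0,z]
robot.gripper_to(.03)
s=robot.get_state();print(s["time"],s["opening"],s["force"])
robot.move_linear(up(.16),velocity=.1)
s=robot.get_state();print(s["time"],s["opening"],s["force"])
save("scene","s5.png",(300,460,80,240),4)
E
```

```text
17.1917 0.060638460038705995 [ 1.147 -0.426  0.741]
18.575 0.06073524468255944 [-0.487 -0.265 -0.686]
```

View pics/s5.png

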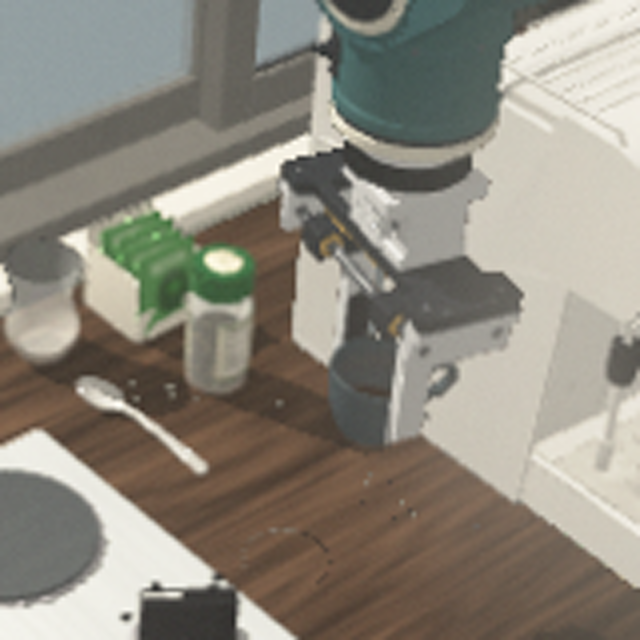

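```bash
python3 - <<'E'
from h import *
np.set_printoptions(precision=3,suppress=True)
B=np.array([.583,-.0325,0]); up=lambda z:B+[0,0,z]
robot.move_linear(up(.16),velocity=.12)
robot.move_linear(up(.1),velocity=.08)
print(robot.move_linear(up(.086),velocity=.02,threshold=3))
s=robot.get_state();print(s["time"],s["opening"],s["ee_pos"],s["force"])
save("scene","s6.png",(220,380,100,260),4)
E
```

```text
True
22.1917 0.060674413008717516 [ 0.583 -0.032  0.088] [-0.849  0.038  7.297]
```

View pics/s6.png

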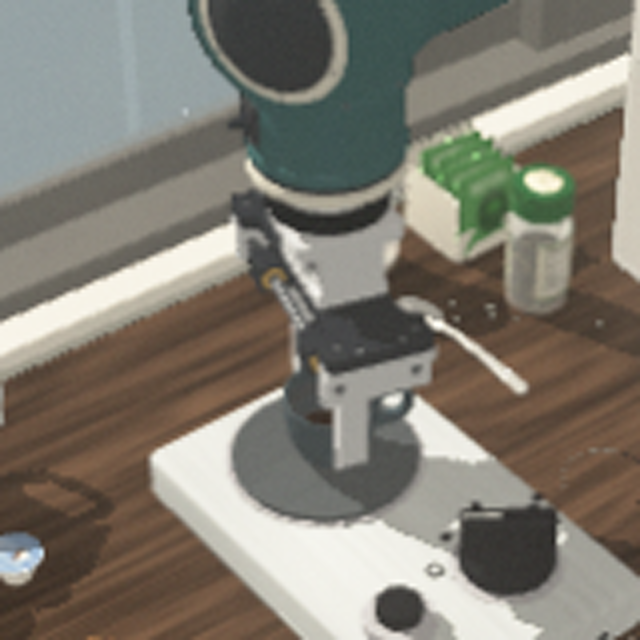

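```bash
python3 - <<'E'
from h import *
np.set_printoptions(precision=3,suppress=True)
B=np.array([.583,-.0325,0]); up=lambda z:B+[0,0,z]
robot.gripper_to(.094); robot.pause(.2)
robot.move_linear(up(.2),velocity=.12)
robot.move_ptp(np.array([.50,.1,.3]),rot(-.49))
s=robot.get_state();print(s["time"],s["opening"],s["ee_pos"],s["qpos"])
save("scene","s7.png"); save("top","t7.png")
for n,b in(("scene",(260,390,170,290)),("top",(225,325,180,330))):
    im=cv2.imread(f"pics/{n[0]}7.png");x0,x1,y0,y1=b;k=5 if n=="scene" else 4
    cv2.imwrite(f"pics/{n[0]}7c.png",cv2.resize(im[y0:y1,x0:x1],None,fx=k,fy=k,interpolation=cv2.INTER_CUBIC))
E
```

```text
24.9917 0.09418004915162179 [0.5   0.099 0.299] [ 0.482  0.223 -0.85   1.779  0.178  1.22  -0.907]
```

View pics/s7c.png

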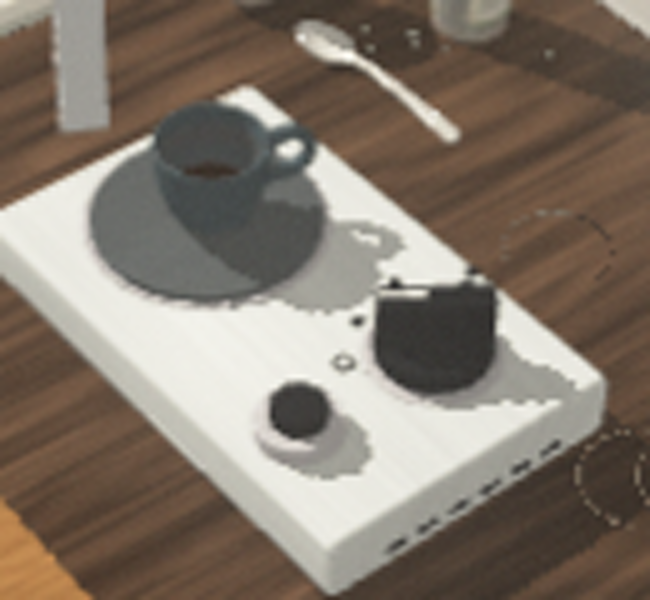

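View pics/t7c.png

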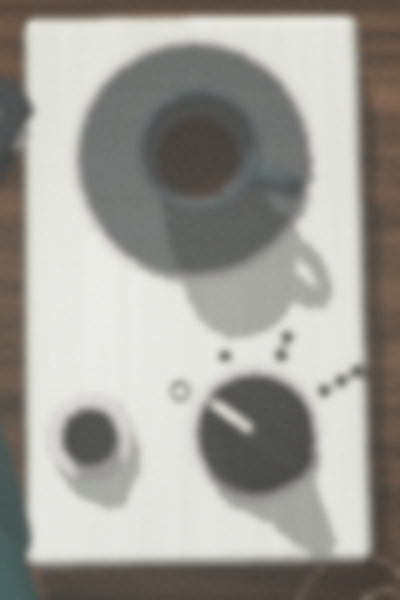

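```bash
python3 - <<'E'
from h import *
np.set_printoptions(precision=2,suppress=True)
A=np.array([.4394,-.0668,.087])
for a in(1.08,.9,.38):
    d=np.array([np.cos(a),np.sin(a),0])
    for n,o in(("scene",(260,170,5)),("top",(225,180,4))):
        p=proj(n,[A,A+.03*d,A+.03*d+[.0,0,0]]); print(a,n,((p[:2]-o[:2]+.5)*o[2]).ravel())
for n,pa,pb in(("scene",(335.6,228.8),(345.6,228.8)),("top",(278,280),(287.2,287.5))):
    a,b=pz(n,pa,.087),pz(n,pb,.087);print(n,a,b,np.arctan2(*(a-b)[[1,0]]),np.linalg.norm(a-b))
c=pz("top",(225+197/4,180+145/4),.102);print("cup mouth",c)
E
```

```text
1.08 scene [445.34 290.65 384.63 296.92]
1.08 top [259.99 438.59 207.9  409.4 ]
0.9 scene [445.34 290.65 383.59 289.11]
0.9 top [259.99 438.59 213.87 400.45]
0.38 scene [445.34 290.65 391.55 267.96]
0.38 top [259.99 438.59 238.54 382.39]
scene [ 0.45 -0.04  0.09] [ 0.44 -0.06  0.09] 0.9356433559745574 0.024250309694709055
top [ 0.46 -0.04  0.09] [ 0.44 -0.06  0.09] 0.9069914398308435 0.02381321165668469
cup mouth [ 0.59 -0.03  0.1 ]
```

The line measures 0.92 rad in both cameras, so the selector rests at about 0.16, slightly off the ring. I'll grip it at that angle.

```bash
python3 - <<'E'
from h import *
np.set_printoptions(precision=3,suppress=True)
A=np.array([.4394,-.0668,0]); up=lambda z:A+[0,0,z]
j0=.92-np.pi/2; j1=1.08-1.4-np.pi/2
robot.move_ptp(up(.2),rot(j0))
robot.gripper_to(.05)
robot.move_linear(up(.11),velocity=.15)
print(robot.move_linear(up(.083),velocity=.05,threshold=6))
s=robot.get_state();print(s["time"],s["ee_pos"],s["force"],s["qpos"])
robot.gripper_to(.01)
s=robot.get_state();print(s["time"],s["opening"],s["force"],s["moment"])
for a in np.linspace(j0,j1,7)[1:]:
    robot.move_ptp(up(.083),rot(a)); s=robot.get_state();print(s["time"],s["ee_pos"],s["opening"],s["force"],s["moment"])
save("scene","s8.png",(260,400,150,290),4)
E
```

```text
False
28.1833 [ 0.439 -0.067  0.083] [-0.376  0.233  0.333] [ 0.658  0.383 -0.665  2.147  0.357  0.72  -0.895]
28.8167 0.016124577794496765 [ 8.269 -6.394 -6.947] [-1.54  -2.043 -0.021]
29.1167 [ 0.44  -0.067  0.083] 0.015806195897957436 [ 6.104 -4.46  -2.852] [-1.042 -1.427 -0.132]
29.4167 [ 0.44  -0.067  0.083] 0.015822526127466912 [ 3.82  -2.44   1.886] [-0.41  -1.024 -0.227]
29.7167 [ 0.44  -0.066  0.083] 0.0159704816443159 [3.391 2.755 6.247] [ 0.62  -0.553  0.082]
30.0167 [ 0.44  -0.066  0.083] 0.015691960761631183 [0.397 5.966 9.216] [ 1.614 -0.326 -0.   ]
30.3167 [ 0.44  -0.065  0.083] 0.015528739089648936 [ 1.48  10.098  9.447] [ 2.63  -0.307 -0.183]
30.6167 [ 0.44  -0.065  0.083] 0.015583642953658253 [ 1.183 13.308  8.87 ] [ 3.557 -0.481 -0.179]
```

View pics/s8.png

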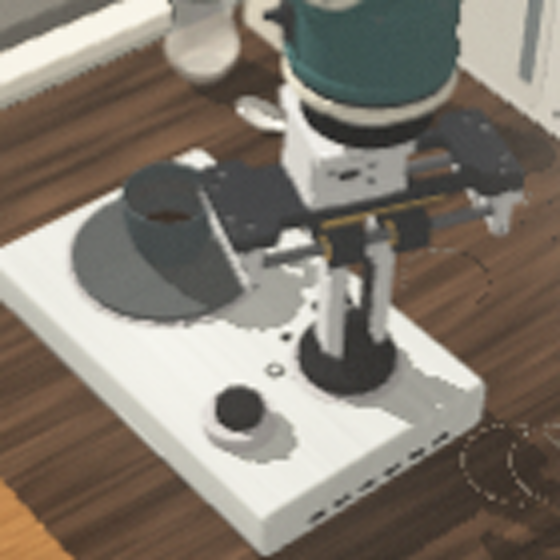

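```bash
python3 - <<'E'
from h import *
np.set_printoptions(precision=3,suppress=True)
A=np.array([.4394,-.0668,0]); up=lambda z:A+[0,0,z]
robot.pause(.3)
s=robot.get_state();print(np.arctan2(s["tool_rot"][1][1],s["tool_rot"][0][1]),1.08-1.4-np.pi/2,s["moment"])
robot.gripper_to(.05)
robot.move_linear(up(.2),velocity=.15)
robot.move_ptp(np.array([.50,.12,.28]),rot(-.8))
s=robot.get_state();print(s["time"],s["ee_pos"],s["qpos"])
save("scene","s9c.png",(260,390,170,290),5)
save("top","t9c.png",(225,325,180,330),4)
E
```

```text
-1.8815746151774726 -1.8907963267948964 [ 3.695 -0.484 -0.227]
33.4667 [0.5   0.119 0.279] [ 0.301  0.222 -0.684  1.802  0.151  1.173 -1.234]
```

View pics/s9c.png

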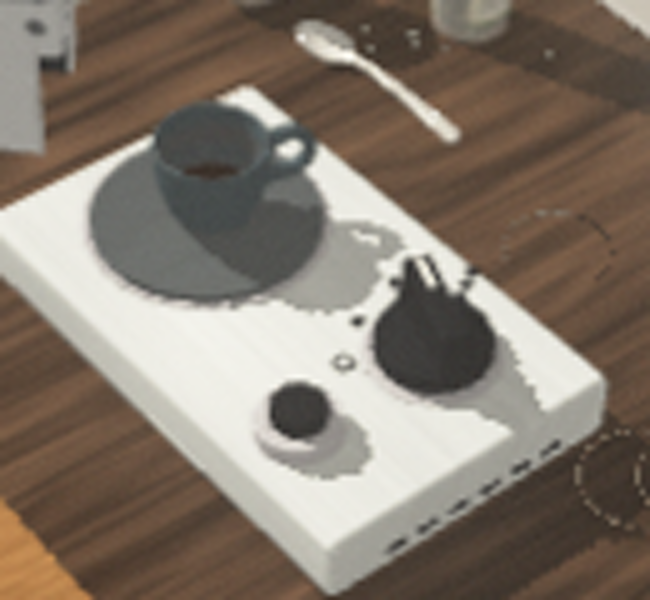

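View pics/t9c.png

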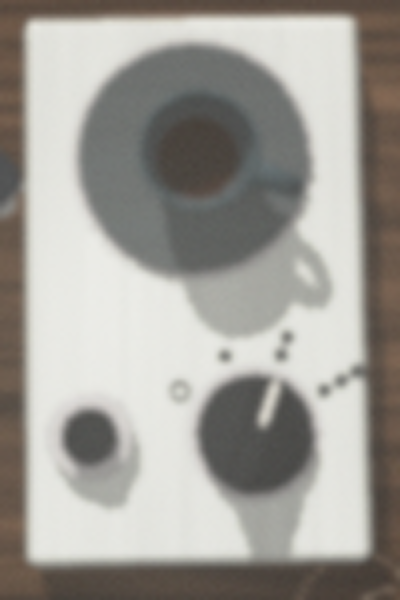

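```bash
python3 - <<'E'
from h import *
A=np.array([.4394,-.0668,.087])
f=lambda n,o,k,p:pz(n,(o[0]+p[0]/k-.5,o[1]+p[1]/k-.5),.087)
for n,o,k,pa,pb in(("scene",(260,170),5,(421,257),(437,287)),("top",(225,180),4,(277,381),(262.5,425))):
    a,b=f(n,o,k,pa),f(n,o,k,pb); print(n,a,b,"q=",1.08-np.arctan2(*(a-b)[[1,0]]),1.08-np.arctan2(*(a-A)[[1,0]]))
for n,o,k in(("scene",(260,170),5),("top",(225,180),4)):
  for q in(1.2,1.3,1.4,1.5):
    a=1.08-q; print(n,q,[((p-o+.5)*k).round(1) for p in proj(n,[A+.006*np.array([np.cos(a),np.sin(a),0]),A+.03*np.array([np.cos(a),np.sin(a),0])])])
E
```

```text
scene [ 0.46469053 -0.07221474  0.087     ] [ 0.44375981 -0.06514609  0.087     ] q= 1.4056904505360688 1.2909173950599098
top [ 0.46824053 -0.07514561  0.087     ] [ 0.44616833 -0.06800287  0.087     ] q= 1.3929720906098049 1.3616768615205677
scene 1.2 [array([438.7, 283.1]), array([412.4, 253.4])]
scene 1.3 [array([439.7, 282.7]), array([417.7, 251.5])]
scene 1.4 [array([440.9, 282.4]), array([423.2, 250. ])]
scene 1.5 [array([442. , 282.2]), array([429. , 248.9])]
top 1.2 [array([261.5, 426.6]), array([267.6, 379. ])]
top 1.3 [array([262.7, 426.8]), array([273.5, 380.1])]
top 1.4 [array([263.8, 427.2]), array([279.1, 381.8])]
top 1.5 [array([264.9, 427.6]), array([284.6, 384. ])]
```

Both views put the selector at about 1.37–1.40, with the pointer at two dots and the cup centred. Now the start button, with the fingers closed.

```bash
python3 - <<'E'
from h import *
np.set_printoptions(precision=4,suppress=True)
A=np.array([.438,.019,0]); up=lambda z:A+[0,0,z]
robot.gripper_to(0)
robot.move_ptp(up(.16),rot(-.8))
robot.move_linear(up(.095),velocity=.12)
s=robot.get_state();print(s["time"],s["opening"],s["ee_pos"],s["force"])
print(robot.move_linear(up(.0785),velocity=.02,threshold=15))
s=robot.get_state();print(s["time"],s["ee_pos"],s["force"])
robot.pause(.2)
s=robot.get_state();print(s["time"],s["ee_pos"],s["force"])
save("scene","s10.png",(260,390,170,290),5)
E
```

```text
35.8333 0.00015692419830961506 [0.4386 0.0195 0.0956] [ 0.4692  0.1005 -0.6312]
True
36.5667 [0.4383 0.0189 0.08  ] [-4.7174 -0.7386 18.7828]
36.7667 [0.4382 0.0189 0.08  ] [-4.8293 -0.9664 16.5582]
```

View pics/s10.png

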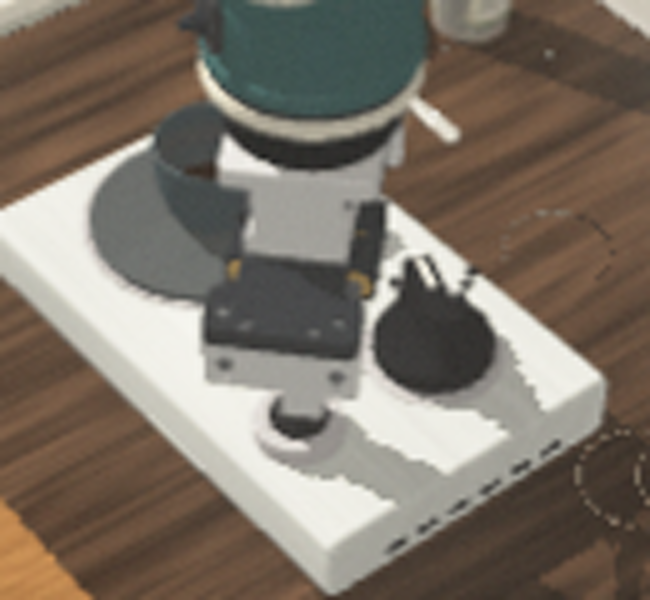

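The TCP reached z 0.080, the full 6 mm of travel, with 17 N on the stop, so the button is fully down. I'll release it and check everything.

```bash
python3 - <<'E'
from h import *
np.set_printoptions(precision=3,suppress=True)
A=np.array([.438,.019,0])
robot.move_linear(A+[0,0,.2],velocity=.1)
robot.move_ptp(np.array([.38,-.1,.40]),rot(-.8))
robot.pause(.3)
s=robot.get_state();print(s["time"],s["ee_pos"],s["force"])
save("scene","s11.png",(130,410,110,330),2.8)
save("top","t11.png")
E
```

```text
39.4167 [ 0.38  -0.1    0.399] [0.232 0.116 0.046]
```

View pics/s11.png

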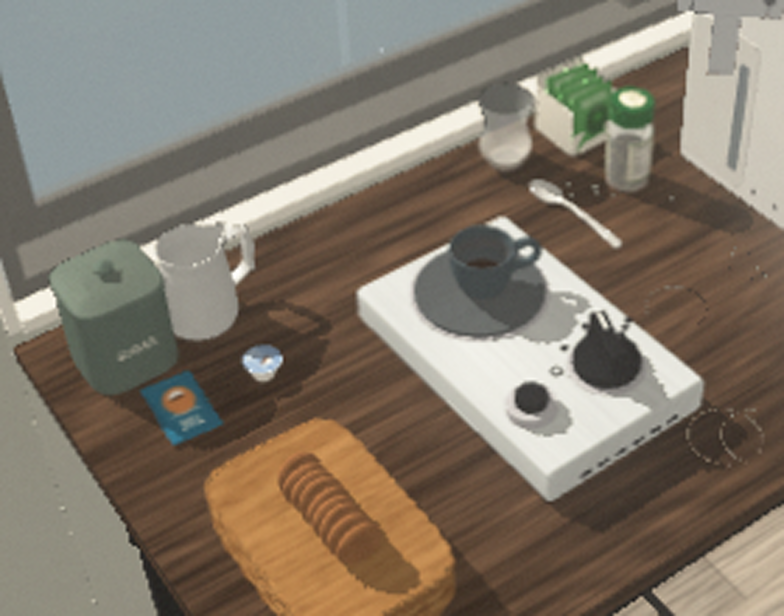

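View pics/t11.png

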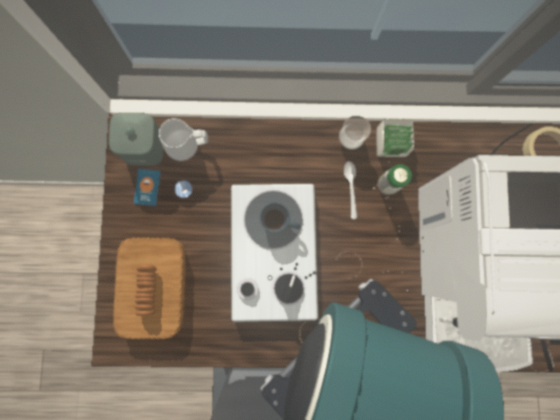

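All as wanted: the pack is on the lid at top (146,289), the cup at (273,217) on the plate, the pointer at two dots, the button up, and the other objects where they were.

```bash
python3 -c "
from rig import robot
print(robot.sign_off())"
```

```text
the job is handed in; nothing more can be done
None
```

I cleared the biscuit pack onto the wicker lid and set the cup on the plate. I then turned the selector to two dots, pressed and released the start button, and handed the job in after about 39.5 s. `sign_off` gives no verdict, so what follows is what my own checks showed.

- **Pack:** the last pictures show it lying square in the middle of the lid, released.
- **Cup:** it stands upright in the middle of the plate, a few millimetres from centre at most. The descent stopped on contact at about 7 N.
- **Selector:** the line's direction gives 1.39–1.41 rad in both cameras, and the pointer end relative to the axis gives 1.29 (scene) and 1.36 (top). All are inside the 1.25–1.55 window, but they do not agree closely.
- **Start button:** it was pressed the full 6 mm, with about 17 N against the stop, and looks up again in the last picture.
- **Bystanders:** none appear to have moved, judged by eye.

The arm is clear of everything, with about 0.3 N left on the tool. Before I touched it, the selector measured about 0.16 rad, slightly off the ring click, so I gripped it at that angle.

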